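Dial open the combination document box by its thumbwheels

ROBOT

A 6-joint arm with a two-finger parallel gripper is mounted at the origin on the work surface; the furniture and walls round the work are solid. World frame = base frame: x ahead of the robot, y to its left, z up, the work surface at z = 0. Lengths are in m, angles in rad, forces in N, time in s.
With the tool pointing down it reaches from about 0.35 to 0.85 m from the base axis. Payload 8.1 kg.
Tool frame: the origin (TCP) lies on the centre line of the jaws, within the pads' length; the fingertips stand 14 mm ahead of it and the grasp point (between the pads) lies 5 mm behind it; z points along the fingers, y is the direction in which the jaws open and shut (so a half turn about z gives the same grasp; the last joint's range is limited). The gripper opens to 93 mm and grips with 3 to 60 N. Pads are 15 mm wide; open, the fingers measure 128 mm over their backs; the gripper's body (75 mm by 188 mm) begins 65 mm behind the grasp point.
Start: joints at [-1.198, 0.13, 1.488, -0, 1.523, -0.085], TCP at [0.265, -0.538, 0.233] pointing down, gripper open.
Joint ranges: [-2.96, 2.96], [-0.89, 2.26], [0.02, 2.5], [-1.34, 4.48], [0, 2.73], [-2.66, 2.66]. Speed limits (rad/s): [2.39, 2.39, 2.79, 3.14, 3.14, 3.14].

INTERFACE

Orientations are given as a rotation vector (axis times angle).
In Python, from plant import robot gives the robot as it stands.
- The arm moves only by the tool jog_arm, never from a script. Its argument "steps" is a list of rows, each a list of 7 numbers: the closure, from 0 (fully open) to 1 (shut), then the shift along the tool's x, y, z in m, then the turn, a rotation vector about the tool's x, y, z in rad. In form: [[jaw, tx, ty, tz, rx, ry, rz], ...]. A call has 1 to 5 rows; each row is the pose to reach, as a shift and turn from the pose measured when the call began, along the tool's axes at that moment; what a row does not reach only later rows make up. A row lasts 1/8 s, in which the tool goes at most 62.5 mm and 10.7 degrees, less where a joint would pass 70% of its speed; a pose out of reach is approached as far as the arm can. A call with a gripper value outside its range is refused whole. The fingers move at their own pace and stop on an object; "force" is the grip in N (left out, the last holds). Time passes only in rows, so rows that repeat a pose let the fingers close. It gives the time, the measured TCP pose, the force and the opening at its end, in the units of the state.
- robot.read_state(): the state, without advancing time (a new reading comes with each control period).
- robot.read_camera(name): name is "scene" or "top" or "wrist"; returns a dict with "image" (480x640x3 uint8, red, green, blue), "mtx" (3x3 intrinsics, pixels), "extrinsics" (4x4, takes a point from camera to world coordinates); the wrist camera has in their place "tool_from_camera" (4x4, takes a point from camera to tool coordinates, whose origin is the TCP and whose axes are the flange's). Camera axes: x right, y down, z forward; pixel columns grow to the right and rows downward; lengths in m; the calibration is good to about 2 mm. The wrist camera is an equidistant fisheye: a pixel r from the principal point sees the ray r / f radians off the axis. A picture is of the moment at which its call begins: read the wrist's pose just before it. There is no depth.
- robot.close_job(): hands the job in, once; it reports no verdict.
The state is a dict: "t": time; "q": joint angles; "dq": joint speeds; "joint_torque": joint torques, N m; "tool_pos": TCP position; "orientation": TCP orientation; "force": force on the tool from outside, world axes, zero at the start; "wrist_torque": the same for the moment, N m; "opening": finger opening in m.
Only numpy, scipy, OpenCV 4.12 (cv2) and the standard library are available. Lean on these libraries where they do the work, as an engineer would, in place of code of your own. Each camera call takes 0.05 s, during which the arm holds its last target.

TASK

Open the combination document box with the fingertips alone: click each of its two thumbwheels round until the long engraved bar is on top, in line with the index lines on the brass plate, then push the ridged latch beside them all the way to the right so that the lid springs ajar, and let the latch return. Leave both wheels on their bars; do not lift, tip or shove the box, nor disturb the ink bottle, matchbox and card case near it.

Things in the scene. Friction and masses are not known exactly. Their poses are not given: they have to be found in the camera images.
- document_box: dark wooden box, brass corners, 190 (x) x 240 (y) x 76 mm high, 3 kg, loose on the desk; origin at the centre of its underside, x to its back (away from the robot), y to the left, z up. The front 75 mm of its top is a lock deck with a brass plate, level with the lid behind it: from left to right two thumbwheels on axles along y, 65 mm apart, then the latch
- left_axle (a point): centre of the left steel thumbwheel, on its axle, 14 mm below the brass plate; axes of the box (does not turn with the wheel). Wheel 20 mm wide, drum radius 28 mm, with 8 marked faces and between them 8 round ribs (6 mm thick, along y, tops 33 mm from the axle). When a face is on top, the nearest ribs stand 22.5 degrees before and behind the top, their tops 31 mm above the axle
- right_axle (a point): centre of the right steel thumbwheel, which is just like the left one. About 3 N against a rib moves a wheel; a rib pushed from 22.5 degrees on one side to a little past the top makes the wheel click on by itself once the finger lifts away (the next rib may rest under the finger until then)
- left_wheel (a joint): angle of the left wheel (rad), grows as its top moves away from the robot; endless. One click is pi/4: a spring roller holds it at multiples of pi/4 and pulls it in from within half a click. At k x pi/4 the face on top shows k dots (k modulo 8), or a long bar along y at 0, 2 pi and -2 pi. Starts 1 to 5 clicks on the positive side of the bar
- right_wheel (a joint): the same for the right wheel, which starts 1 to 5 clicks on the negative side of the bar (so with 7 to 3 dots on top)
- latch_pad (a point): centre of the ridged steel thumb piece of the latch, 8 mm above the brass plate, moving with it; axes of the box. The piece is 16 (x) x 22 (y) x 14 mm high, on a foot 26 mm long in y and 4 mm high; 77 mm to the right of the right wheel's centre, with free plate between
- latch (a joint): how far the latch is pushed to the right, along the box's -y (m): 0 to 0.012; a spring of 2 to 3.5 N brings it back. It stops after about 0.002 unless both wheels show their bars; then it frees the lid at about 0.009
- lid (a joint): opening angle of the lid (rad), 0 shut; a spring lifts it to about 0.5 once the latch frees it. The lid is hinged at the back of the box and its front edge lies 37 mm behind the axles
- ink_bottle: square dark blue ink bottle, 50 x 50 x 60 mm, to the right of the box; origin under its centre, z up; a bystander
- matchbox: matchbox, 37 x 54 x 16 mm, in front of the box; origin under its centre, z up; a bystander
- card_case: flat silver card case, 63 x 96 x 9 mm, in front of the box; origin under its centre, z up; a bystander

How it is judged:
On the way, in this order (a step that is already met when the one before it is completed fails the run):
1. both wheels stand on their bars (within 0.2 rad) with the latch home ((value of joint left_wheel between -0.2 and 0.2 rad or value of joint left_wheel between 6.0832 and 6.4832 rad or value of joint left_wheel between -6.4832 and -6.0832 rad) and (value of joint right_wheel between -0.2 and 0.2 rad or value of joint right_wheel between 6.0832 and 6.4832 rad or value of joint right_wheel between -6.4832 and -6.0832 rad) and value of joint latch below 0.003 m and value of joint lid below 0.03 rad), for 0.2 s.
2. the latch is pushed to the right, past 6 mm, which only the bars allow (value of joint latch above 0.006 m), for 0.02 s.
At the end, for the whole second after the job is handed in: The lid stands ajar at rest (opened more than 0.25 rad), both wheels stand on their bars within 0.2 rad, the latch is back home within 3 mm, and the box is within 30 mm of where it stood ((value of joint left_wheel between -0.2 and 0.2 rad or value of joint left_wheel between 6.0832 and 6.4832 rad or value of joint left_wheel between -6.4832 and -6.0832 rad) and (value of joint right_wheel between -0.2 and 0.2 rad or value of joint right_wheel between 6.0832 and 6.4832 rad or value of joint right_wheel between -6.4832 and -6.0832 rad) and value of joint lid above 0.25 rad and velocity of joint lid between -0.1 and 0.1 rad/s and value of joint latch below 0.003 m and distance of document_box from where it was at the start of the episode below 0.03 m); the robot touches nothing.
It fails at once if the box is lifted, tipped or shoved (raised over 8 mm, tilted over 0.06 rad, or moved over 30 mm) (height (world z) of document_box above 0.008 m or angle between document_box's own z axis and vertical above 0.06 rad or distance of document_box from where it was at the start of the episode above 0.03 m).
It fails at once if the ink bottle, matchbox or card case is moved over 20 mm (distance of any of ink_bottle, matchbox, card_case from where it was at the start of the episode above 0.02 m).
It also fails if it takes over 58 s, if anything falls off the work surface, if the arm or the gripper's body presses on something with over 40 N, if the wrist force passes 120 N, or if a joint passes its speed limit or range.

## Working session

There is one attempt and no reset: what is moved stays moved. The work goes in short steps, Python scripts to look and compute and a tool call to move; the robot and the scene stay as the last step left them, time stands still between calls to the robot, and variables do not carry over. Pictures are saved under pics/ and viewed, and the job is handed in when it is done.

Besides the shell and the picture viewer there is one more tool, called after ">>>" in YAML: its name, and indented under it one key for each argument. jog_arm: Moves the arm, as the interface text tells. Its arguments: {"type":"object","properties":{"steps":{"type":"array"},"force":{"type":"number"}},"required":["steps"]}

```bash
mkdir -p pics; ls; python3 - <<'E'
from plant import robot
import cv2,numpy as np
s=robot.read_state();print(s)
for n in ["scene","top","wrist"]:
    c=robot.read_camera(n);cv2.imwrite(f"pics/{n}0.png",c["image"][:,:,::-1]);print(n,{k:v for k,v in c.items() if k!="image"})
E
```

```text
pics
{'t': 0.0, 'q': array([-1.19842198e+00,  1.31155243e-01,  1.48926019e+00, -1.87981124e-06,
        1.52300004e+00, -8.54432115e-02]), 'dq': array([ 2.93233496e-04, -4.67408083e-04, -2.40343340e-03,  2.45515744e-04,
       -4.43901650e-05, -1.84383915e-03]), 'joint_torque': array([-3.39630378e-05, -5.59845722e+01, -4.91756201e+01,  7.65993074e-02,
        3.53596034e-02, -1.24546500e-04]), 'tool_pos': array([ 0.26499469, -0.53771071,  0.23160145]), 'orientation': array([-3.05788608e+00, -7.12465013e-01,  4.12057250e-04]), 'force': array([-0.49500382, -0.01801652, -0.01957531]), 'wrist_torque': array([-0.00791518, -0.02746765,  0.00994987]), 'opening': 0.09290527486310436}
scene {'mtx': array([[474.65913167,   0.        , 323.71615272],
       [  0.        , 474.65913167, 238.9404251 ],
       [  0.        ,   0.        ,   1.        ]]), 'extrinsics': array([[-0.85459257, -0.23081387,  0.46518436,  0.18018411],
       [-0.51888487,  0.34376796, -0.78267623,  0.49302173],
       [ 0.02073705, -0.91024642, -0.41354737,  0.448696  ],
       [ 0.        ,  0.        ,  0.        ,  1
[... 271 characters left out ...]
4156, -0.00437275, -0.01725512, -0.1839755 ],
       [ 0.01772257, -0.15389308, -0.98792855,  0.91496453],
       [ 0.        ,  0.        ,  0.        ,  1.        ]])}
wrist {'mtx': array([[371.64829954,   0.        , 315.5420708 ],
       [  0.        , 371.64829954, 241.51435246],
       [  0.        ,   0.        ,   1.        ]]), 'tool_from_camera': array([[ 1.21639901e-04, -9.66689443e-01, -2.55952157e-01,
         6.93639940e-02],
       [ 9.99999970e-01,  6.32058650e-05,  2.36526451e-04,
        -3.53670077e-04],
       [-2.12469946e-04, -2.55952178e-01,  9.66689421e-01,
        -1.52086551e-01],
       [ 0.00000000e+00,  0.00000000e+00,  0.00000000e+00,
         1.00000000e+00]])}
```

View pics/scene0.png

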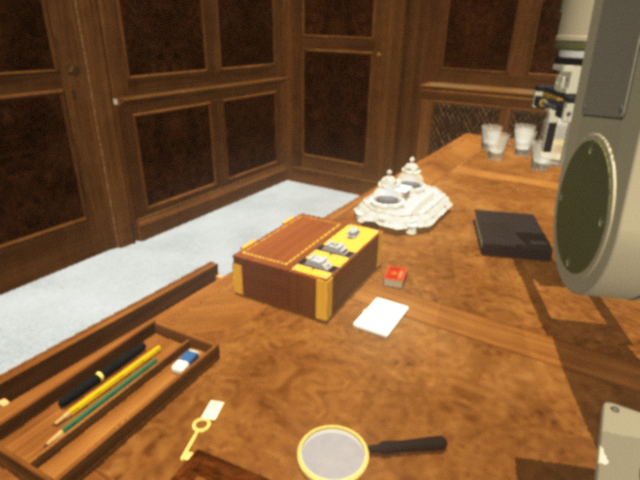

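View pics/top0.png

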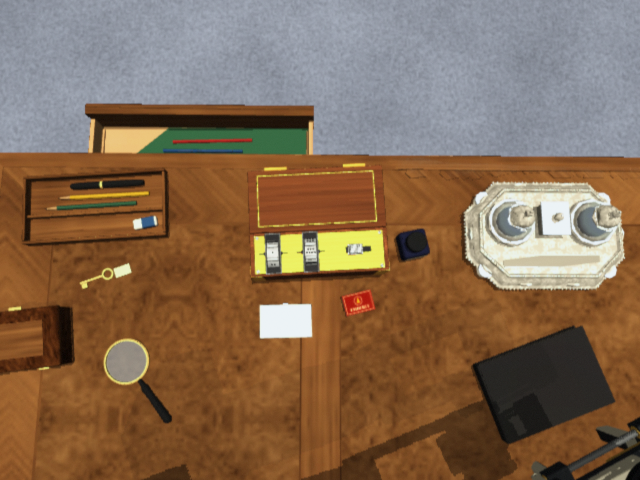

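View pics/wrist0.png

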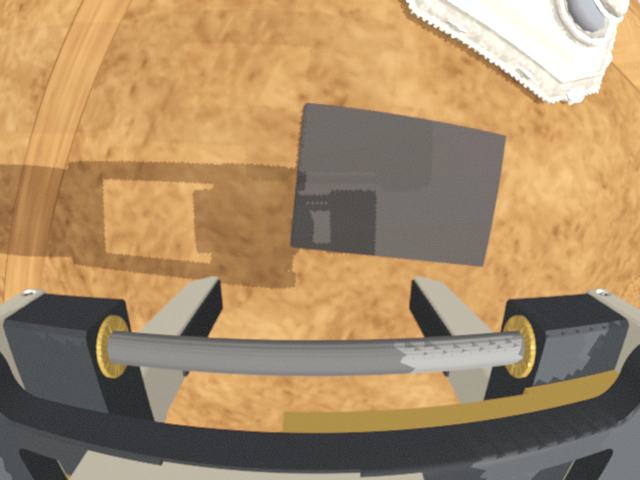

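The top view shows the box at about (250–388, 168–280), with its plate at rows 230–275. The wheels are near (273,253) and (311,252), the latch near (357,249), the ink bottle at (413,244), the matchbox at (358,302) and the card case at (286,321). Next I'll zoom in and measure.

```bash
cat > h.py <<'E'
from plant import robot
import cv2,numpy as np
from scipy.spatial.transform import Rotation as R
def ray(c,uv,z):
    d=np.array([(uv[0]-c["mtx"][0,2])/c["mtx"][0,0],(uv[1]-c["mtx"][1,2])/c["mtx"][1,1],1])
    E=c["extrinsics"];d=E[:3,:3]@d;o=E[:3,3];return o+d*(z-o[2])/d[2]
def proj(c,p):
    E=np.linalg.inv(c["extrinsics"]);q=E[:3,:3]@p+E[:3,3];return c["mtx"][:2,:2]@(q[:2]/q[2])+c["mtx"][:2,2]
def wproj(c,s,p):
    T=np.eye(4);T[:3,:3]=R.from_rotvec(s["orientation"]).as_matrix();T[:3,3]=s["tool_pos"]
    q=(np.linalg.inv(T@c["tool_from_camera"])@np.r_[p,1])[:3];th=np.arctan2(np.hypot(q[0],q[1]),q[2])
    return c["mtx"][:2,2]+c["mtx"][0,0]*th*q[:2]/np.hypot(q[0],q[1])
def wray(c,s,uv,z):
    T=np.eye(4);T[:3,:3]=R.from_rotvec(s["orientation"]).as_matrix();T[:3,3]=s["tool_pos"];T=T@c["tool_from_camera"]
    v=(np.array(uv)-c["mtx"][:2,2])/c["mtx"][0,0];th=np.hypot(*v);d=np.r_[np.sin(th)*v/th,np.cos(th)];d=T[:3,:3]@d
    return T[:3,3]+d*(z-T[2,3])/d[2]
def crop(im,x0,y0,x1,y1,w,name):
    k=w/(x1-x0);cv2.imwrite("pics/"+name,cv2.resize(im[y0:y1,x0:x1,::-1],None,fx=k,fy=k,interpolation=cv2.INTER_CUBIC))
E
python3 - <<'E'
from h import *
c=robot.read_camera("top");im=c["image"]
crop(im,240,220,400,290,800,"topz.png")
hsv=cv2.cvtColor(im,cv2.COLOR_RGB2HSV)
m=cv2.inRange(hsv,(22,140,120),(35,255,255));m[:225]=0;m[285:]=0;m[:,:240]=0;m[:,400:]=0
m=cv2.morphologyEx(m,cv2.MORPH_CLOSE,np.ones((25,25)))
cs,_=cv2.findContours(m,cv2.RETR_EXTERNAL,cv2.CHAIN_APPROX_NONE);k=max(cs,key=cv2.contourArea)
r=cv2.minAreaRect(k);print(r)
for p in cv2.boxPoints(r):print(p,ray(c,p,.076))
c=robot.read_camera("scene");crop(c["image"],225,205,395,325,800,"scz.png")
E
```

```text
((318.2389831542969, 247.08407592773438), (52.08438491821289, 129.64553833007812), 86.18592071533203)
[251.82748 225.41151] [ 0.60419994 -0.08068097  0.076     ]
[381.18588 216.78761] [ 0.62078404 -0.30706033  0.076     ]
[384.65048 268.75665] [ 0.5291194  -0.31142727  0.076     ]
[255.29208 277.38055] [ 0.51348281 -0.08868895  0.076     ]
```

View pics/topz.png

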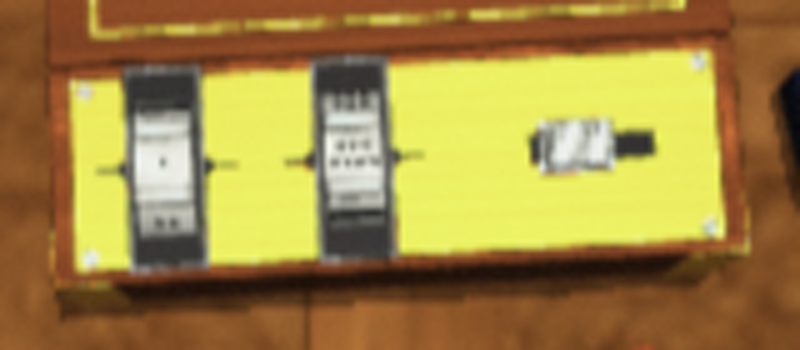

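View pics/scz.png

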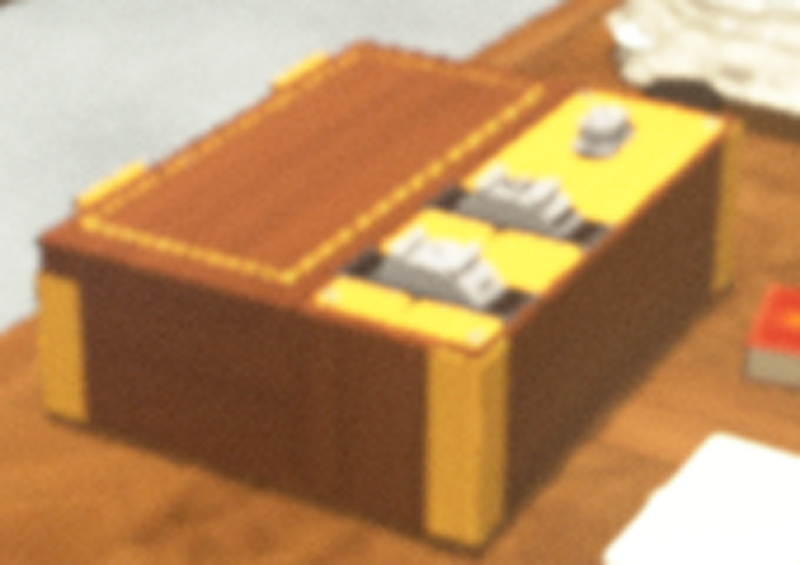

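The left wheel shows 1 dot, so it needs one click towards the robot. The right wheel seems to show 7 dots (3+4), so it needs one click away from the robot. I'll work out positions, then go above the box and check with the wrist camera.

```bash
python3 - <<'E'
from h import *
c=robot.read_camera("top")
z=lambda X,Y:(240+X/5-.4,220+Y/5-.4)
pl=lambda X,Y,h=.076:ray(c,z(X,Y),h)[:2]
for n,a in dict(L=(165,167),R=(352,159),i0=(98,170),i1=(424,155),FL=(84,260),FR=(711,227),BL=(84,92),BR=(698,62)).items():print(n,pl(*a))
print('latch',pl(578,143,.091))
d=pl(84,260)-pl(711,227);print(np.degrees(np.arctan2(-d[0],d[1])))
d=pl(84,92)-pl(698,62);print(np.degrees(np.arctan2(-d[0],d[1])))
d=pl(165,167)-pl(352,159);print(np.degrees(np.arctan2(-d[0],d[1])),np.hypot(*d))
for n,p in dict(ink=(413,243),match=(358,302),card=(286,321)).items():print(n,ray(c,p,.03))
E
```

```text
L [ 0.55580577 -0.11764002]
R [ 0.5588685  -0.18230546]
i0 [ 0.5546646  -0.09453102]
i1 [ 0.56037299 -0.20726815]
FL [ 0.52343629 -0.09037174]
FR [ 0.53562843 -0.30660691]
BL [ 0.581982   -0.08911448]
BR [ 0.59361246 -0.30309607]
latch [ 0.56259863 -0.25942987]
3.2271335944470056
3.1111152069846395
2.7116515465029836 0.06473793084277733
ink [ 0.58170977 -0.37160617  0.03      ]
match [ 0.47360899 -0.26912693  0.03      ]
card [ 0.43957442 -0.13991935  0.03      ]
```

```bash
cat >> h.py <<'E'
def to(p,yaw):
    s=robot.read_state();Rm=R.from_rotvec(s["orientation"])
    Rt=R.from_euler('z',yaw,degrees=True)*R.from_euler('x',180,degrees=True)
    print("t",s["t"],"tcp",s["tool_pos"].round(4),"F",s["force"].round(2),"op",round(s["opening"],4))
    print("shift",Rm.inv().apply(np.array(p)-s["tool_pos"]).round(4),"turn",(Rm.inv()*Rt).as_rotvec().round(4))
E
python3 -c "
from h import *
to([.545,-.15,.25],3.1)"
```

```text
t 0.3 tcp [ 0.2651 -0.5381  0.2323] F [ 0.78  0.08 -0.6 ] op 0.093
shift [ 0.4226 -0.2244 -0.0176] turn [-6.000e-04  1.000e-04  4.037e-01]
```

>>> jog_arm:
  steps:
    - [1,0.045,-0.024,-0.018,0,0,0.08]
    - [1,0.095,-0.05,-0.018,0,0,0.16]
    - [1,0.145,-0.077,-0.018,0,0,0.24]
    - [1,0.195,-0.104,-0.018,0,0,0.32]
    - [1,0.245,-0.13,-0.018,0,0,0.4]
  force: 20

```text
t: 0.92
tool_pos: [0.4283, -0.3116, 0.2505]
orientation: [-3.14, -0.086, -0.0]
force: [1.1, -0.8, 0.1]
opening: 0.0476
```

```bash
python3 -c "
from h import *
to([.545,-.15,.25],3.1)"
```

```text
t 0.925 tcp [ 0.4283 -0.3116  0.2505] F [ 1.13 -0.83  0.13] op 0.0476
shift [ 0.1254 -0.1549  0.0006] turn [-0.0003 -0.0002  0.0009]
```

>>> jog_arm:
  steps:
    - [1,0.035,-0.045,0,0,0,0]
    - [1,0.07,-0.09,0,0,0,0]
    - [1,0.105,-0.13,0,0,0,0]
    - [1,0.125,-0.155,0,0,0,0]
    - [1,0.125,-0.155,0,0,0,0]

```text
t: 1.55
tool_pos: [0.5454, -0.1479, 0.2504]
orientation: [-3.14, -0.092, -0.0]
force: [0.5, 0.0, -0.1]
opening: 0.0016
```

```bash
python3 -c "
from h import *
s=robot.read_state();print(s['tool_pos'],s['opening'])
c=robot.read_camera('wrist');cv2.imwrite('pics/w1.png',c['image'][:,:,::-1])
for p in [(.5558,-.1176,.076),(.5589,-.1823,.076),(.5626,-.2594,.091)]:print(wproj(c,s,np.array(p)))
"
```

```text
[ 0.5454095  -0.14792289  0.25038543] 0.0015894929866613026
[282.14668342 209.89608516]
[354.61157044 210.68850398]
[442.02955856 215.63659897]
```

View pics/w1.png

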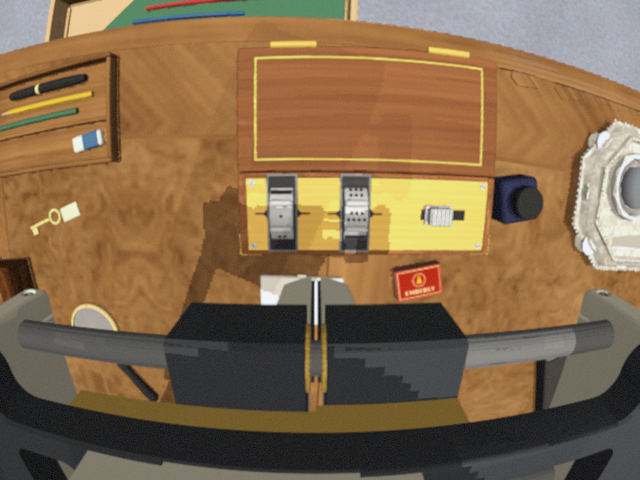

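```bash
python3 -c "
from h import *
im=cv2.imread('pics/w1.png')[:,:,::-1]
crop(im,240,165,500,260,800,'w1z.png')
crop(im,250,165,400,260,800,'w1y.png')
"
```

```text
(no output)
```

View pics/w1z.png

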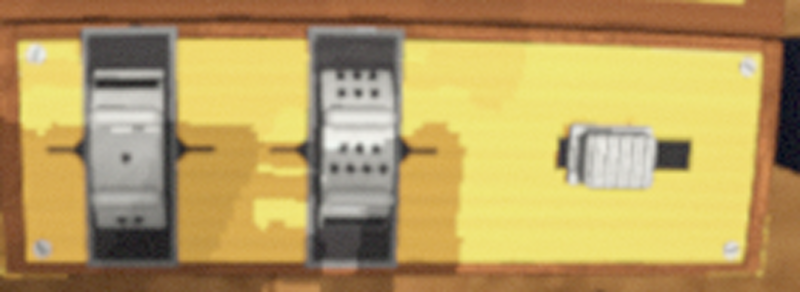

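View pics/w1y.png

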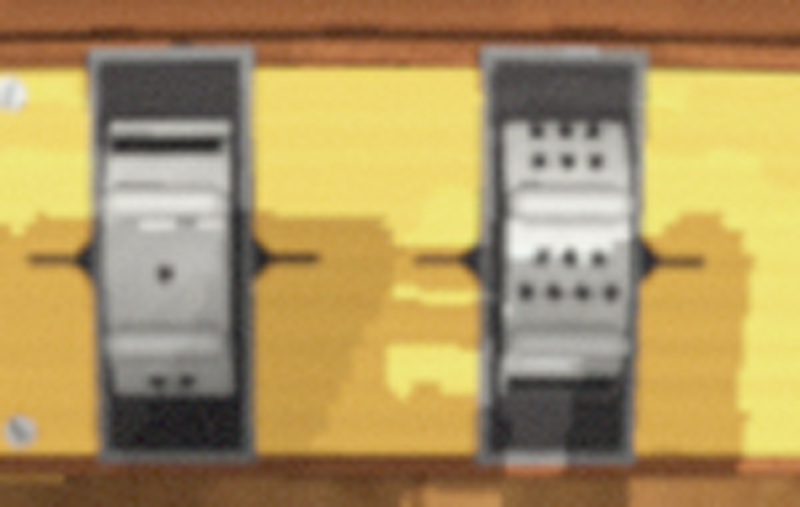

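The wrist view confirms it. On the left wheel 1 dot is on top and the bar is one face behind. On the right wheel 7 dots are on top and the bar is one face in front. The index line is at row ≈213.5, with the wheels at columns 282 and 356 and the latch at (441,215.6).

```bash
python3 -c "
from h import *
s=robot.read_state();c=robot.read_camera('wrist')
k=800/150;f=lambda X,Y:(250+(X+.5)/k-.5,165+(Y+.5)/k-.5)
L=wray(c,s,f(172,259),.076);Rr=wray(c,s,f(565,261),.076)
k2=800/260;g=lambda X,Y:(240+(X+.5)/k2-.5,165+(Y+.5)/k2-.5)
print(L,Rr,wray(c,s,g(622,156),.091))
for a in [(36,54),(747,67),(42,248),(731,248)]:print(wray(c,s,g(*a),.076))
to([.545,-.15,.25],3.1)
"
```

```text
[ 0.5521029  -0.11884629  0.076     ] [ 0.55556378 -0.18473573  0.076     ] [ 0.56192772 -0.26057409  0.091     ]
[ 0.57872355 -0.09046772  0.076     ]
[ 0.59026419 -0.30450338  0.076     ]
[ 0.52078675 -0.09351205  0.076     ]
[ 0.5328531  -0.30782698  0.076     ]
t 1.65 tcp [ 0.5443 -0.1501  0.2504] F [ 0.34 -0.02 -0.16] op 0.0005
shift [ 0.0007 -0.      0.0004] turn [-0.      0.0004  0.0016]
```

>>> jog_arm:
  steps:
    - [1,-0.0165,0.033,0.05,0,0,0]
    - [1,-0.0165,0.033,0.1,0,0,0]
    - [1,-0.0165,0.033,0.125,0,0,0]
    - [1,-0.0165,0.033,0.148,0,0,0]
    - [1,-0.0165,0.033,0.148,0,0,0]

```text
t: 2.28
tool_pos: [0.5273, -0.1845, 0.1003]
orientation: [-3.139, -0.085, 0.007]
force: [-0.6, 0.4, -0.3]
opening: 0.0005
```

```bash
python3 -c "
from h import *
to([.5577-.0055,-.1828,.102],3.1)
s=robot.read_state()
c=robot.read_camera('wrist');cv2.imwrite('pics/w2.png',c['image'][:,:,::-1])
"
```

```text
t 2.275 tcp [ 0.5273 -0.1845  0.1003] F [-0.64  0.4  -0.28] op 0.0005
shift [ 0.0249 -0.0004 -0.0018] turn [-0.0018  0.0043 -0.0002]
```

View pics/w2.png

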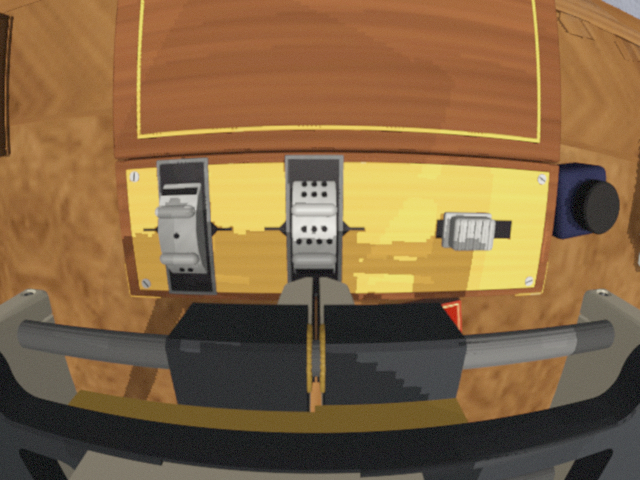

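The finger is now in front of the right wheel's front rib. The index line is at row 229, with the wheel centre at column ≈314.5. I'll recompute the axle from this closer view.

```bash
python3 -c "
from h import *
s=robot.read_state();c=robot.read_camera('wrist');im=c['image']
crop(im,130,160,390,290,800,'w2z.png')
for a in [(182,229.5),(314.5,229)]:print(wray(c,s,a,.076))
to([.5577-.0055,-.1828,.102],3.1)
"
```

```text
[ 0.55325704 -0.11495431  0.076     ]
[ 0.55693604 -0.18294895  0.076     ]
t 2.375 tcp [ 0.5295 -0.1849  0.1032] F [-0.57 -0.82  1.15] op 0.0011
shift [ 0.0228 -0.0009  0.0012] turn [0.0003 0.     0.0004]
```

View pics/w2z.png

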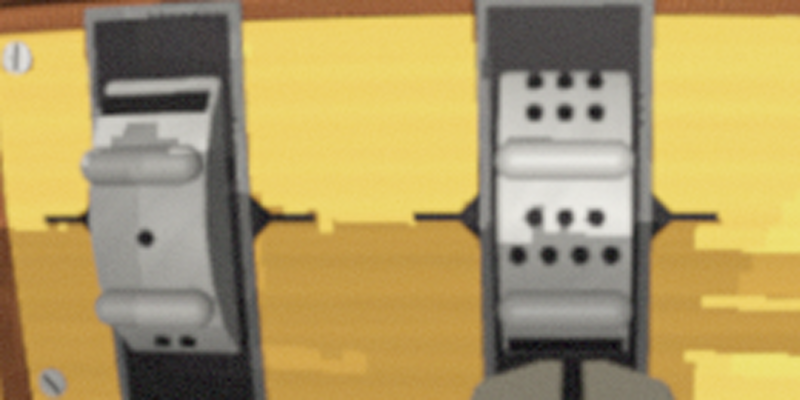

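>>> jog_arm:
  steps:
    - [1,0.006,-0.001,0.001,0,0,0]
    - [1,0.012,-0.001,0.001,0,0,0]
    - [1,0.018,-0.001,0.001,0,0,0]
    - [1,0.023,-0.001,0.001,0,0,0]
    - [1,0.023,-0.001,0.001,0,0,0]

```text
t: 3.0
tool_pos: [0.555, -0.1831, 0.1045]
orientation: [3.138, 0.086, 0.007]
force: [0.7, 1.2, 6.6]
opening: 0.0002
```

```bash
python3 -c "
from h import *
s=robot.read_state()
c=robot.read_camera('wrist');crop(c['image'],130,100,530,320,800,'w3.png')
to([.5577-.0055,-.1828,.102],3.1)
"
```

```text
t 3.05 tcp [ 0.555  -0.183   0.1044] F [ 1.02 -0.25  6.15] op 0.0005
shift [-0.0028 -0.0004  0.0024] turn [ 0.0021 -0.0046  0.0009]
```

View pics/w3.png

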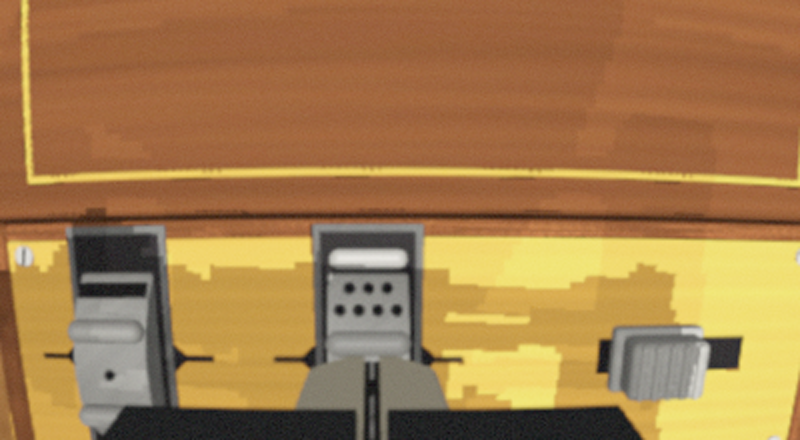

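The rib has gone past the top, and 6 N upwards says the next rib is under the finger. I'll lift straight up.

>>> jog_arm:
  steps:
    - [1,-0.002,0,-0.012,0,0,0]
    - [1,-0.002,0,-0.04,0,0,0]
    - [1,-0.002,0,-0.06,0,0,0]
    - [1,-0.002,0,-0.06,0,0,0]

```text
t: 3.55
tool_pos: [0.5543, -0.1836, 0.1671]
orientation: [3.137, 0.087, 0.014]
force: [0.7, 0.0, -0.3]
opening: 0.0004
```

```bash
python3 -c "
from h import *
c=robot.read_camera('wrist');s=robot.read_state()
crop(c['image'],130,130,530,320,800,'w4.png')
to([.5535+.028,-.116,.140],3.1)
"
```

```text
t 3.6 tcp [ 0.5534 -0.1833  0.1654] F [ 0.21 -0.11  0.06] op 0.0004
shift [ 0.0316 -0.0657  0.0254] turn [ 0.0031 -0.0066  0.001 ]
```

View pics/w4.png

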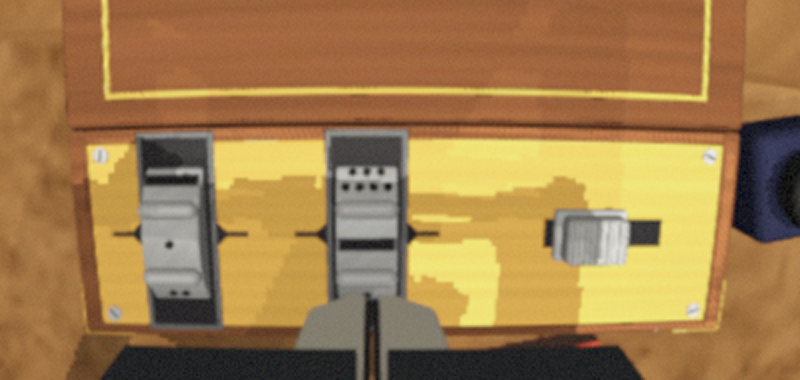

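The right bar is on top. Next is the left wheel, going in behind its rear rib.

>>> jog_arm:
  steps:
    - [1,0.015,-0.033,0.01,0.003,-0.006,0]
    - [1,0.0315,-0.0655,0.025,0.003,-0.006,0]
    - [1,0.0315,-0.0655,0.045,0.003,-0.006,0]
    - [1,0.0315,-0.0655,0.06,0.003,-0.006,0]
    - [1,0.0315,-0.0655,0.0625,0.003,-0.006,0]

```text
t: 4.22
tool_pos: [0.5799, -0.1168, 0.1005]
orientation: [-3.14, -0.085, 0.005]
force: [-0.3, -0.3, 0.1]
opening: 0.0007
```

```bash
python3 -c "
from h import *
c=robot.read_camera('wrist')
crop(c['image'],130,130,530,320,800,'w5.png')
to([.5535+.0055,-.1165,.1025],3.1)
"
```

```text
t 4.275 tcp [ 0.5805 -0.117   0.1014] F [ 0.16 -0.07  0.11] op -0.0001
shift [-0.0214 -0.0016 -0.0011] turn [-0.0006  0.0017 -0.0001]
```

View pics/w5.png

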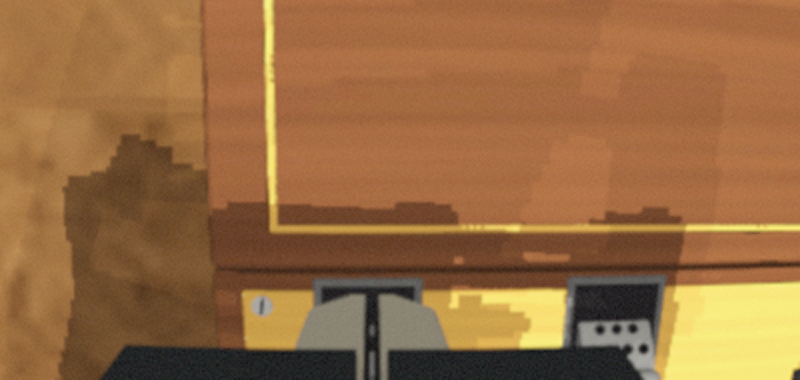

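>>> jog_arm:
  steps:
    - [1,-0.006,-0.001,-0.001,0,0,0]
    - [1,-0.012,-0.001,-0.001,0,0,0]
    - [1,-0.018,-0.001,-0.001,0,0,0]
    - [1,-0.023,-0.001,-0.001,0,0,0]
    - [1,-0.0235,-0.001,-0.001,0,0,0]

```text
t: 4.9
tool_pos: [0.5574, -0.1179, 0.1044]
orientation: [3.14, 0.084, 0.001]
force: [-0.4, 0.5, 8.5]
opening: 0.0006
```

```bash
python3 -c "
from h import *
to([.5535+.0035,-.1165,.1025],3.1)
"
```

```text
t 4.9 tcp [ 0.5574 -0.1179  0.1044] F [-0.37  0.55  8.53] op 0.0006
shift [-0.0003 -0.0014  0.0019] turn [ 0.0008 -0.0007 -0.0004]
```

Same signature as before. I'll lift, move back and look.

>>> jog_arm:
  steps:
    - [1,0.001,0,-0.012,0,0,0]
    - [1,0,0.03,-0.045,0,0,0]
    - [1,0,0.06,-0.06,0,0,0]
    - [1,-0.005,0.09,-0.06,0,0,0]
    - [1,-0.005,0.09,-0.06,0,0,0]

```text
t: 5.52
tool_pos: [0.5566, -0.2098, 0.1652]
orientation: [3.139, 0.08, 0.001]
force: [0.1, -0.1, 1.0]
opening: 0.0004
```

```bash
python3 -c "
from h import *
c0=robot.read_camera('top')
s=robot.read_state();c=robot.read_camera('wrist')
cv2.imwrite('pics/w6f.png',c['image'][:,:,::-1]);crop(c['image'],80,130,480,320,800,'w6.png')
to([.5625,-.216,.165],3.1)
"
```

```text
t 5.625 tcp [ 0.5567 -0.2077  0.1645] F [-0.71 -0.29  0.68] op 0.0002
shift [ 0.0053  0.0086 -0.0005] turn [ 0.0001 -0.0001 -0.0012]
```

View pics/w6.png

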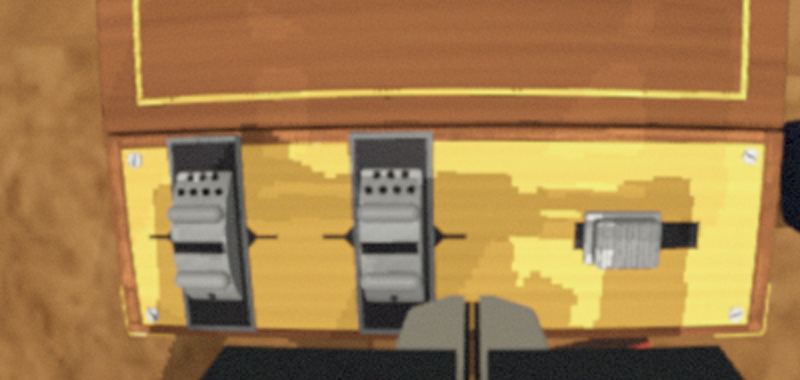

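Both bars are on top and in line with the index lines. Now I'll measure the latch pad.

```bash
python3 -c "
from h import *
s=robot.read_state();s['tool_pos'],s['orientation']
c=robot.read_camera('wrist');crop(c['image'],350,220,450,290,800,'w7.png')
for a in [(378.5,251),(410,251),(394,236.5),(394,264)]:print(wray(c,s,a,.091))
to([.5625,-.216,.165],3.1)
"
```

```text
[ 0.56223946 -0.24796067  0.091     ]
[ 0.5632656 -0.2687956  0.091    ]
[ 0.57229425 -0.25707512  0.091     ]
[ 0.55399393 -0.2591163   0.091     ]
t 5.675 tcp [ 0.5568 -0.2072  0.1643] F [ 0.77  0.08 -0.84] op 0.0008
shift [ 0.0052  0.0091 -0.0007] turn [-0.     -0.     -0.0003]
```

View pics/w7.png

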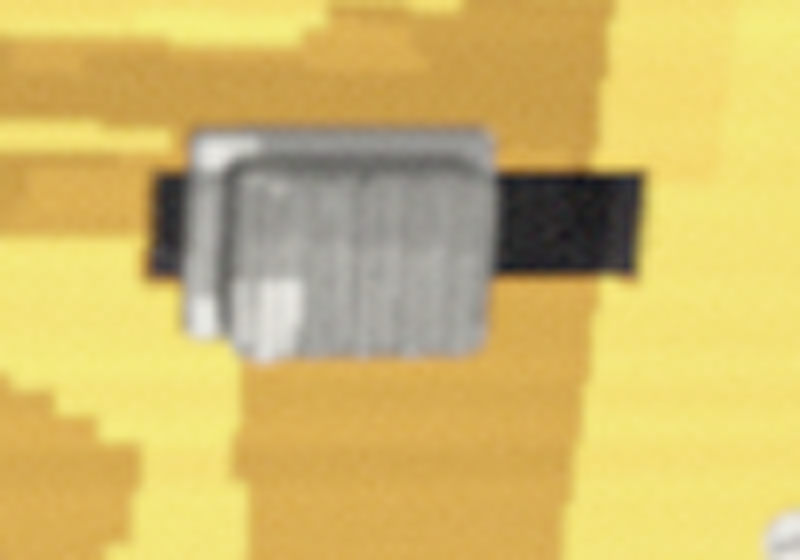

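>>> jog_arm:
  steps:
    - [1,0.002,0.011,0.02,0,0,0]
    - [1,0.002,0.011,0.045,0,0,0]
    - [1,0.002,0.011,0.062,0,0,0]
    - [1,0.002,0.011,0.067,0,0,0]
    - [1,0.002,0.011,0.067,0,0,0]

```text
t: 6.3
tool_pos: [0.5593, -0.2179, 0.097]
orientation: [-3.14, -0.085, 0.001]
force: [-0.2, -0.5, 0.2]
opening: 0.0006
```

```bash
python3 -c "
from h import *
s=robot.read_state();c=robot.read_camera('wrist')
crop(c['image'],150,150,550,340,800,'w8.png')
to([.559,-.218,.097],3.1)
"
```

```text
t 6.35 tcp [ 0.5598 -0.2182  0.0978] F [ 0.23 -0.85 -0.3 ] op 0.0004
shift [-0.0008 -0.0002  0.0008] turn [ 0.0003 -0.0006 -0.0001]
```

View pics/w8.png

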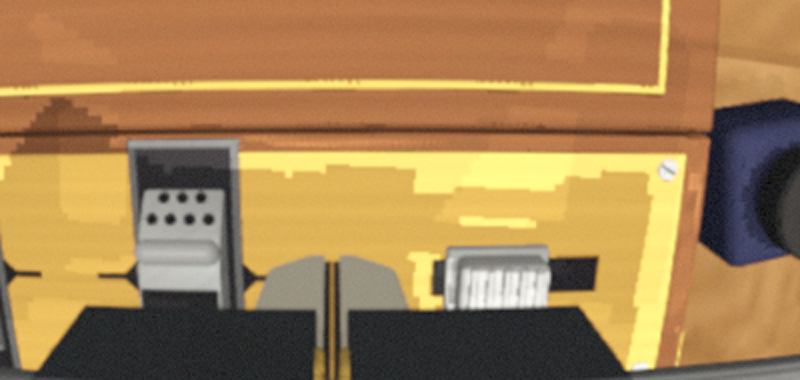

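>>> jog_arm:
  steps:
    - [1,0,0.005,0.001,0,0,0]
    - [1,0,0.01,0.001,0,0,0]
    - [1,0,0.014,0.001,0,0,0]
    - [1,0,0.018,0.001,0,0,0]
    - [1,0,0.018,0.001,0,0,0]

```text
t: 6.98
tool_pos: [0.5608, -0.2363, 0.0969]
orientation: [3.14, 0.084, 0.001]
force: [-0.4, 1.0, 0.8]
opening: 0.0005
```

```bash
python3 -c "
from h import *
s=robot.read_state();c=robot.read_camera('wrist')
crop(c['image'],150,150,550,340,800,'w9.png')
to([.559,-.218,.097],3.1)
"
```

```text
t 7.025 tcp [ 0.5608 -0.2362  0.0969] F [0.12 1.29 0.19] op 0.0006
shift [-0.0009 -0.0182 -0.0001] turn [ 0.0001 -0.0007 -0.0003]
```

View pics/w9.png

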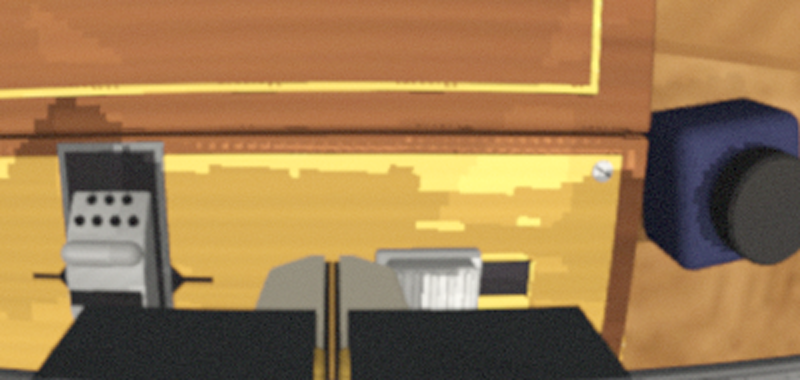

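The finger is just touching the pad. I'll push on.

>>> jog_arm:
  steps:
    - [1,0,0.003,0,0,0,0]
    - [1,0,0.006,0,0,0,0]
    - [1,0,0.009,0,0,0,0]
    - [1,0,0.011,0,0,0,0]
    - [1,0,0.011,0,0,0,0]

```text
t: 7.65
tool_pos: [0.5615, -0.2473, 0.0969]
orientation: [3.14, 0.084, 0.001]
force: [-0.2, 3.8, 1.8]
opening: 0.0006
```

```bash
python3 -c "
from h import *
s=robot.read_state();c=robot.read_camera('wrist')
crop(c['image'],150,150,550,340,800,'w10.png')
to([.559,-.218,.097],3.1)
"
```

```text
t 7.7 tcp [ 0.5614 -0.2472  0.0969] F [0.31 3.08 2.17] op 0.0007
shift [-0.0009 -0.0293 -0.0001] turn [ 0.0001 -0.0008 -0.0004]
```

View pics/w10.png

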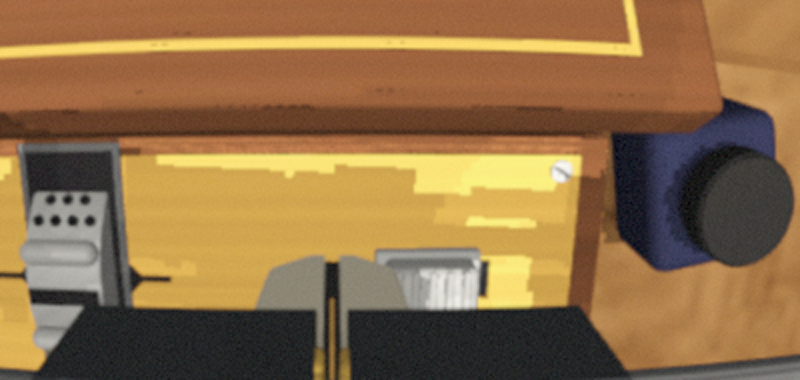

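The lid has sprung ajar. I'll back off to the left, then go up and toward the robot.

>>> jog_arm:
  steps:
    - [1,0,-0.007,0,0,0,0]
    - [1,0,-0.018,0,0,0,0]
    - [1,-0.005,-0.018,-0.02,0,0,0]
    - [1,-0.03,-0.018,-0.06,0,0,0]
    - [1,-0.06,-0.018,-0.1,0,0,0]

```text
t: 8.32
tool_pos: [0.4998, -0.2326, 0.1992]
orientation: [3.139, 0.085, 0.002]
force: [0.9, -0.2, 1.2]
opening: 0.0
```

>>> jog_arm:
  steps:
    - [1,-0.02,0,-0.04,0,0,0]
    - [1,-0.03,0,-0.06,0,0,0]
    - [1,-0.03,0,-0.06,0,0,0]
    - [1,-0.03,0,-0.06,0,0,0]

```text
t: 8.82
tool_pos: [0.4696, -0.2341, 0.2587]
orientation: [3.139, 0.085, 0.002]
force: [-0.6, -0.6, -0.7]
opening: 0.0003
```

```bash
python3 -c "
from h import *
s=robot.read_state();c=robot.read_camera('wrist')
cv2.imwrite('pics/w11.png',c['image'][:,:,::-1]);crop(c['image'],200,110,460,290,800,'w11z.png')
c=robot.read_camera('top');crop(c['image'],220,140,440,340,700,'t11.png')
c=robot.read_camera('scene');crop(c['image'],225,175,425,345,700,'s11.png')
to([.559,-.218,.097],3.1)
"
```

```text
t 8.975 tcp [ 0.4695 -0.2338  0.2576] F [-0.77 -0.2  -0.02] op 0.0005
shift [ 0.0904 -0.0108  0.1605] turn [-0.0003  0.0007  0.0005]
```

View pics/w11z.png

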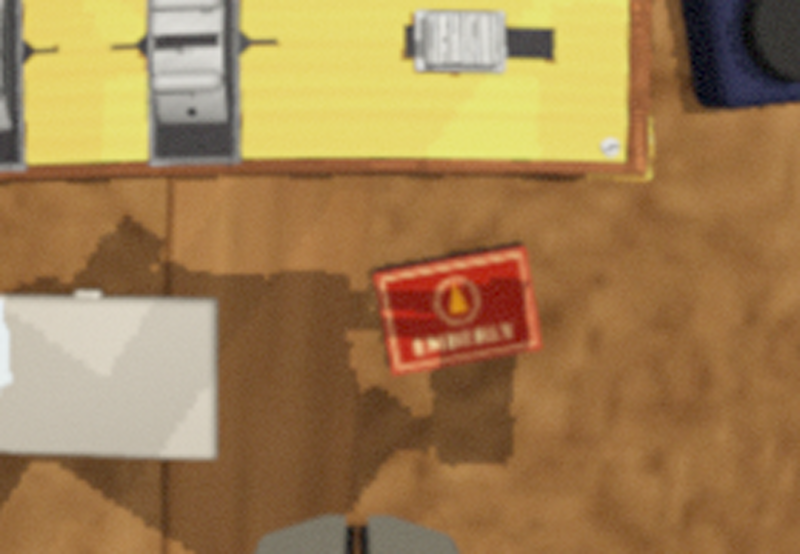

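View pics/t11.png

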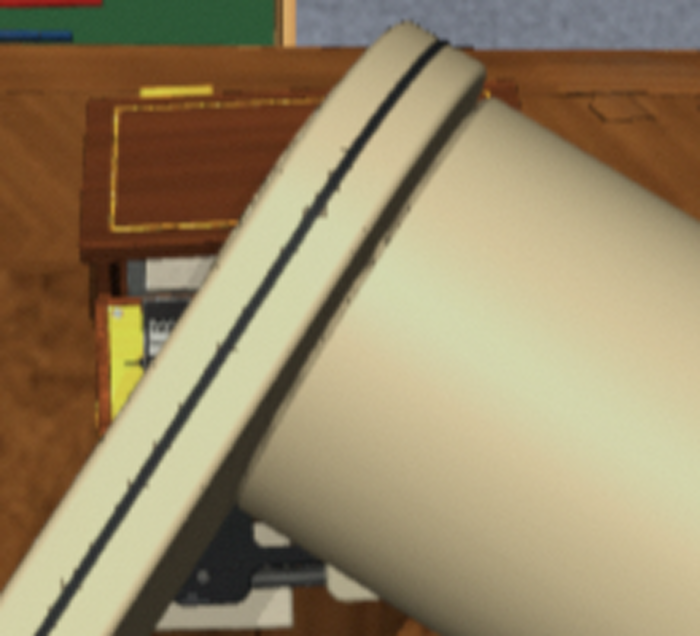

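View pics/s11.png

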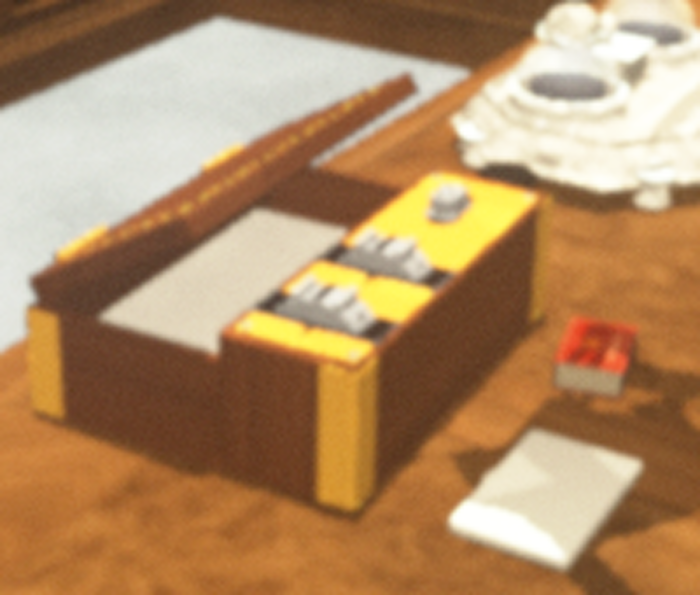

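The lid is ajar, the latch is back at the left end of its slot, and the right bar is on top. I'll check the left wheel in the same picture.

```bash
python3 -c "
import cv2
im=cv2.imread('pics/w11.png')[60:200,130:300];cv2.imwrite('pics/w11l.png',cv2.resize(im,None,fx=4,fy=4,interpolation=2))"
```

```text
(no output)
```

View pics/w11l.png

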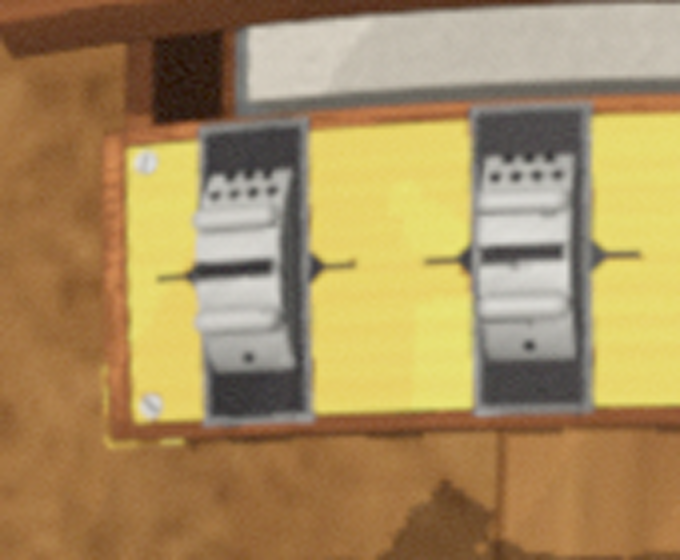

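Both bars are in line with the index lines, so I'm handing the job in.

```bash
python3 -c "
from plant import robot
print(robot.close_job())"
```

```text
the job is handed in; nothing more can be done
None
```

The document box is open and the job is handed in, at about 9 s of the 58 s allowed; no verdict was reported.

**What I did:** With the closed fingertips I clicked the right wheel one step away from the robot (7 dots to the bar). I then clicked the left wheel one step toward it (1 dot to the bar). Next I pushed the latch right until the lid sprang ajar, and backed the arm clear.

**Last checks:**
- **Wheels, latch and lid:** The last pictures showed both bars on top in line with the index lines, the latch back at the left end of its slot, and the lid ajar.
- **Bystanders:** The ink bottle, matchbox and card case looked undisturbed. I judged this and the box's position by eye and did not measure them again.
- **Forces:** The highest force I read was about 8.5 N, upward, when a rib sat under the fingertip. The arm was touching nothing when I handed in.

**Disagreements:** The top and wrist cameras differed by about 2.5 mm in x on the wheel positions. I settled it with a closer wrist picture. The arm hid most of the box in the final top view, so that view confirmed little.

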